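# Swing the orange half round to the salad plate

## Robot

A 6-joint arm with a two-finger parallel gripper is mounted at the origin on the work surface. World frame = base frame: x ahead of the robot, y to its left, z up, the work surface at z = 0. Lengths are in mm, angles in rad, forces in N, time in s.
With the tool pointing down it reaches from about 325 to 850 mm from the base axis. Payload 4.4 kg.
Tool frame: the origin (TCP) lies on the centre line of the jaws, within the pads' length; the fingertips stand 8 mm ahead of it and the grasp point (between the pads) lies 11 mm behind it (tcp_to_tips is the x of the fingertips in the tool frame, in mm); x points along the fingers, z is the direction in which the jaws open and shut, and the axes are right-handed (so a half turn about x gives the same grasp; the last joint's range is limited). The gripper opens to 94 mm and grips with 3 to 60 N. Pads are 16 mm wide; open, the fingers measure 119 mm over their backs; the gripper's body (75 mm by 177 mm) begins 78 mm behind the grasp point.
Start: joints at [-1.492, 0.207, 1.542, -0, 1.393, -0.15], TCP at [130.402, -560.02, 182.647] pointing down, gripper open.
Joint ranges: [-2.73, 2.73], [-0.86, 2.22], [0.23, 2.46], [-1.11, 4.25], [0.08, 2.63], [-2.82, 2.82]. Speed limits (rad/s): [2.79, 2.79, 3.14, 3.14, 3.14, 3.14].

## Interface

Orientations are given as [roll, pitch, yaw] about the fixed x, y, z axes, in that order (R = Rz(yaw) Ry(pitch) Rx(roll)).
In Python, from workcell import * gives the robot as it stands. Calls block until the motion is done:
- reach(position, orientation): joint-space move of the TCP to a pose.
- line_to(position, speed=150, attitude=None): straight line of the TCP; attitude=None keeps the orientation; speed is the mean speed in mm/s.
- goto_joints(angles): joint-space move.
- grip(opening, grip_force=None): opening from 0.0 (shut) to 1.0 (fully open); grip_force is the grip in N (None keeps the last); returns when the fingers have stopped.
- sleep(seconds).
- solve_ik(position, orientation): joint angles nearest the present ones, or None.
- read_camera(name): name is "scene" or "top"; returns (picture, depth): 480x640x3 uint8, red, green, blue; 480x640 float32, mm along the optical axis (not along the pixel's ray), 0 where there is no reading.
- camera_info(name): a dict with "fx", "fy", "cx", "cy" (pixels), "D" ([k1, k2, p1, p2, k3] as OpenCV has them; the pictures are not rectified), "rvec" (rotation vector, rad) and "tvec" (3), from world to camera coordinates, as OpenCV has them. Camera axes: x right, y down, z forward; pixel columns grow to the right and rows downward; lengths in mm; the calibration is good to about 2 mm. A picture is of the moment at which its call begins. camera_info takes no time and is no camera call.
A pose or a line that the arm cannot do raises PlanningError and nothing moves.
- close_job(): hands the job in, once; it reports no verdict.
Readings, each from a call of its own:
- read_t(): time.
- read_joints(): joint angles.
- read_qd(): joint speeds.
- read_tau(): joint torques, N m.
- read_ee_pos(): TCP position.
- read_eef_rot(): TCP orientation.
- read_force(): force on the tool from outside, world axes, zero at the start.
- read_wrist_torque(): the same for the moment, N m.
- read_grip_width(): opening from 0.0 (shut) to 1.0 (fully open).
Only numpy, scipy, OpenCV 4.12 (cv2) and the standard library are available. Lean on these libraries where they do the work, as an engineer would, in place of code of your own. Each camera call takes 0.05 s, during which the arm holds its last target. There are 200 camera calls.

## Task

On the kitchen counter, turn the three-armed garnish stand by pushing sideways on one of its arms with a fingertip, until the arm carrying the orange half points straight at the middle of the salad plate. Push gently and steadily: nothing is to be pinched or lifted, the stand's foot must not be shoved along, and the plate, the cutting board's grater and lime, the pepper mill and the jar stay where they are. Then take the hand away.

Things in the scene. Friction and masses are not known exactly. Their poses are not given: they have to be found in the camera images.
- stand: Garnish stand, loose on the counter, about 2.5 kg. Origin: centre of its underside, on the vertical turning axis. Foot: dark steel disc 170 mm across, 20 mm high, with a 28 mm post. On it turns a rotor: hub 44 mm across, top 88 mm up, and three level steel arms 120 degrees apart, each with a white dish at its end; counter-clockwise from above: orange half, pink radishes, green olives.
- carousel (a joint): Angle of the rotor on its foot, rad, growing counter-clockwise seen from above; over half a turn is free either way. It turns stiffly (0.12 N m, i.e. 1.5 N at 80 mm from the axis) and stays where it is left; after a slow push it stops at once, after a quick one it coasts some degrees. Do not spin it (over 6 rad/s) nor push or pinch it with over 40 N.
- orange_dish (a point): Centre of the dish with the orange half (cut face up, green skin), on its arm's centre line, 140 mm from the axis, 70 mm up; x axis outward along the arm. Each dish is 68 mm across, 60 to 92 mm up, its filling up to 104 mm. Each arm is a straight radial bar, 14 mm wide, 62 to 78 mm up, bare from 22 to 106 mm from the axis, with free space below it down to the foot.
- foot_edge (a point): Point on top of the foot disc's edge, 80 mm from the axis; it does not turn with the arms.
- plate_middle (a point): Middle of the salad plate, 20 mm above the counter. White round plate, 240 mm across, rim 20 mm high, heaped with salad to about 50 mm; loose, 0.8 kg. It lies left or right of the stand, and the end of an arm can pass over its rim.
- board: Dark wooden cutting board, 220 x 180 x 18 mm, fixed; origin centre of the underside. It lies on the other side of the stand from the plate.
- grater: Flat metal hand grater with a black handle, about 190 x 42 x 12 mm, lying loose on the board. Origin on its underside.
- lime: Half a green lime, 50 mm across, 25 mm high, cut face down on the board. Origin centre of the underside.
- mill: Dark wooden pepper mill, 52 mm across, 135 mm high, standing loose beyond the stand. Origin centre of the underside.
- jar: Amber glass jar with a brass lid, 64 mm across, 100 mm high, standing loose beyond the stand. Origin centre of the underside.

How it is judged (in metres and radians):
At the end, for the whole second after the job is handed in: The line of the orange half's arm, drawn outward, passes within 40 mm of the plate's middle (about 8 degrees); the rotor is at rest; the stand's foot has moved less than 20 mm (its edge less than 25 mm), the plate less than 20 mm, and the grater, lime, mill and jar less than 25 mm (y of plate_middle in the frame of orange_dish between -0.04 and 0.04 m and x of plate_middle in the frame of orange_dish above 0 m and velocity of joint carousel between -0.05 and 0.05 rad/s and distance of each of stand, plate_middle from where it was at the start of the episode below 0.02 m and distance of each of foot_edge, grater, lime, mill, jar from where it was at the start of the episode below 0.025 m); the robot touches nothing.
It fails at once if the stand was shoved, twisted or lifted (foot moved over 20 mm, or its edge over 25 mm) (distance of stand from where it was at the start of the episode above 0.02 m or distance of foot_edge from where it was at the start of the episode above 0.025 m or height (world z) of stand above 0.01 m).
It fails at once if the rotor was spun faster than 6 rad/s (velocity of joint carousel above 6 rad/s or velocity of joint carousel below -6 rad/s).
It fails at once if the stand was pinched or pushed with more than 40 N (contact force between the fingers and stand above 40 N).
It fails at once if the plate was shifted or lifted by more than 20 mm (distance of plate_middle from where it was at the start of the episode above 0.02 m).
It fails at once if the grater, lime, pepper mill or jar was moved, lifted or knocked over (more than 25 mm or 0.4 rad) (distance of any of grater, lime, mill, jar from where it was at the start of the episode above 0.025 m or angle between any of grater, lime, mill, jar's own z axis and vertical above 0.4 rad).
It also fails if it takes over 48 s, if anything falls off the work surface, if the arm or the gripper's body presses on something with over 40 N, if the wrist force passes 120 N, or if a joint passes its speed limit or range.

## Working session

There is one attempt and no reset: what is moved stays moved. The work goes in short steps, each a Python script; the robot and the scene stay as the last script left them, time stands still between calls to the robot, and variables do not carry over. Pictures are saved under pics/ and viewed, about 8 in all and at most 12, crops included, and the job is handed in when it is done.

```bash
mkdir -p pics; cat > h.py <<'E'
from workcell import *
import numpy as np, cv2
def snap(n,f):
    im,d=read_camera(n); cv2.imwrite('pics/'+f+'.png',im[:,:,::-1]); np.save('pics/'+f+'.npy',d); return im,d
def cam(n):
    c=camera_info(n); K=np.array([[c['fx'],0,c['cx']],[0,c['fy'],c['cy']],[0,0,1]],float)
    return K,np.array(c['D'],float),cv2.Rodrigues(np.array(c['rvec'],float))[0],np.array(c['tvec'],float).ravel()
def rays(n,px):
    K,D,R,t=cam(n); u=cv2.undistortPoints(np.array(px,float).reshape(-1,1,2),K,D).reshape(-1,2)
    d=np.c_[u,np.ones(len(u))]
    return -R.T@t, d@R
def onplane(n,px,z):
    o,d=rays(n,px); return o+d*((z-o[2])/d[:,2])[:,None]
def withdepth(n,px,dep):
    o,d=rays(n,px); return o+d*np.array([dep[int(round(v)),int(round(u))] for u,v in px])[:,None]
E
python3 - <<'E'
from h import *
for n in('scene','top'):
    snap(n,n+'0'); K,D,R,t=cam(n); print(n,-R.T@t,R[2],K[0,0])
print(read_t(),read_eef_rot(),read_grip_width())
E
```

```text
scene [1187.04899652 -384.0433667   642.60468111] [-0.64667949  0.44022979 -0.62289917] 523.3459825130357
top [ 482.59341136   24.28285958 1031.43364074] [ 0.09612782  0.01145481 -0.99530308] 487.80891635098874
0.1 [2.99212988 1.5687753  1.65014559] 1.000717610141268
```

View pics/top0.png

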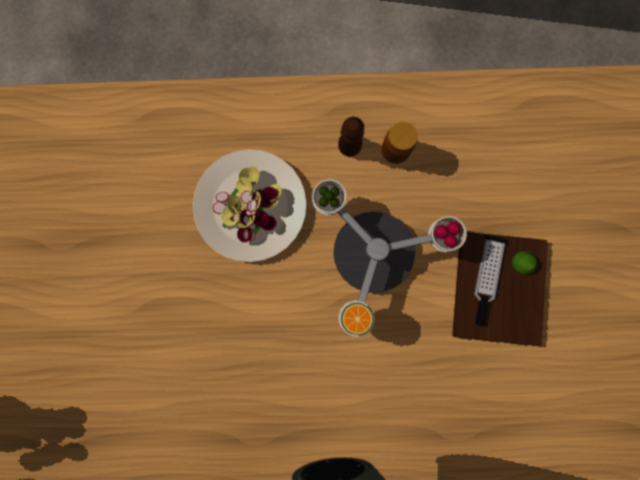

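View pics/scene0.png

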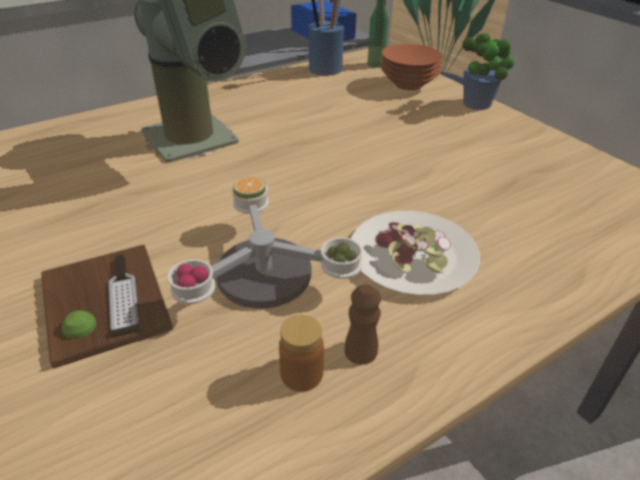

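Top view: hub (377,249), orange (357,319), radishes (447,234), olives (329,197), plate (250,206), with the board at right and the mill and jar beyond the stand. Scene view: hub (262,240), orange (250,187), plate about (415,252). The orange arm has to turn clockwise by about 90°, pushed from its right side.

```bash
cat > m.py <<'E'
from h import *
def tri(p,q):
    o1,d1=rays('top',[p]);o2,d2=rays('scene',[q]);d1,d2=d1[0],d2[0]
    s=np.linalg.lstsq(np.c_[d1,-d2],o2-o1,rcond=None)[0]
    a,b=o1+s[0]*d1,o2+s[1]*d2; return (a+b)/2,np.linalg.norm(a-b)
def blob(im,seed,lo,hi,r):
    m=cv2.inRange(cv2.cvtColor(im,cv2.COLOR_RGB2HSV),lo,hi); w=np.zeros_like(m); cv2.circle(w,seed,r,255,-1); m&=w
    c=max(cv2.findContours(m,cv2.RETR_EXTERNAL,cv2.CHAIN_APPROX_NONE)[0],key=cv2.contourArea)
    return cv2.fitEllipse(cv2.convexHull(c))
def measure(im,im2,so=(357,319),so2=(250,187),sp=(250,206),sp2=(415,252)):
    O=((8,150,100),(22,255,255)); W=((0,0,105),(179,75,255))
    e=[blob(im,so,*O,25),blob(im2,so2,*O,25),blob(im,sp,*W,62),blob(im2,sp2,*W,75)]
    for x in e: print('ell',np.round(x[0],1),np.round(x[1],1))
    print('orange tri',tri(e[0][0],e[1][0]),'z104',onplane('top',[e[0][0]],104))
    print('plate tri',tri(e[2][0],e[3][0]),'z20',onplane('top',[e[2][0]],20))
E
python3 - <<'E'
from m import *
im=cv2.imread('pics/top0.png')[:,:,::-1].copy();im2=cv2.imread('pics/scene0.png')[:,:,::-1].copy()
measure(im,im2)
d=np.load('pics/top0.npy')
print('hub tri',tri((377,249),(262,238)),onplane('top',[(377,249)],88))
D=((0,0,20),(179,90,85))
e=blob(im,(374,253),*D,48);print('foot',e,onplane('top',[e[0]],20))
for n,p,z in(('radish',(447,234),100),('olive',(329,197),100),('mill',(353,122),135),('jar',(403,135),100)): print(n,onplane('top',[p],z),withdepth('top',[p],d))
print(withdepth('top',[(377,249),(357,319)],d))
E
```

```text
Traceback (most recent call last):
  File "m.py", line 12, in measure
    e=[blob(im,so,*O,25),blob(im2,so2,*O,25),blob(im,sp,*W,62),blob(im2,sp2,*W,75)]
                         ~~~~^^^^^^^^^^^^^^^
  File "m.py", line 9, in blob
    return cv2.fitEllipse(cv2.convexHull(c))
           ~~~~~~~~~~~~~~^^^^^^^^^^^^^^^^^^^
cv2.error: OpenCV(4.12.0) /io/opencv/modules/imgproc/src/shapedescr.cpp:361: error: (-201:Incorrect size of input array) There should be at least 5 points to fit the ellipse in function 'fitEllipseNoDirect'
```

```bash
sed -i 's/blob(im2,so2,\*O,25)/(so2,(0,0),0)/' m.py
python3 - <<'E'
from m import *
np.set_printoptions(precision=1,suppress=True)
im=cv2.imread('pics/top0.png')[:,:,::-1].copy();im2=cv2.imread('pics/scene0.png')[:,:,::-1].copy()
measure(im,im2)
d=np.load('pics/top0.npy')
print('hub tri',tri((377,249),(262,238)),onplane('top',[(377,249)],88))
D=((0,0,20),(179,90,85))
e=blob(im,(374,253),*D,48);print('foot',e,onplane('top',[e[0]],20))
for n,p,z in(('radish',(447,234),100),('olive',(329,197),100),('mill',(353,122),135),('jar',(403,135),100)): print(n,onplane('top',[p],z),withdepth('top',[p],d))
print(withdepth('top',[(377,249),(357,319)],d))
E
```

```text
ell [357.  318.7] [27.4 28.4]
ell [250 187] [0 0]
ell [249.4 205.4] [111.  113.3]
ell [408.5 253.4] [ 86.6 145.8]
orange tri (array([425.2, -39. ,  96.3]), np.float64(2.212253557621839)) z104 [[425.2 -39.5 104. ]]
plate tri (array([661.3, 170.3,   6.6]), np.float64(9.399226951903772)) z20 [[661.8 172.3  20. ]]
hub tri (array([557.4, -84.3,  82.6]), np.float64(0.5799852152627888)) [[556.8 -83.9  88. ]]
foot ((368.63934326171875, 251.9637908935547), (80.44000244140625, 97.14386749267578), 87.09046173095703) [[556.5 -74.2  20. ]]
radish [[ 580.8 -217.5  100. ]] [[ 581.4 -219.    94.5]]
olive [[659.4   6.1 100. ]] [[659.2   6.1 101.2]]
mill [[795.  -42.9 135. ]] [[794.6 -42.8 136.2]]
jar [[ 777.9 -142.2  100. ]] [[ 777.5 -142.   101.5]]
[[556.5 -83.6  91.4]
 [424.7 -39.4 103.4]]
```

```bash
cat > p.py <<'E'
from h import *
from scipy.spatial.transform import Rotation as Rn
C=np.array([557,-84.]); np.set_printoptions(precision=2,suppress=True)
def pose(phi,off,z,flip,r=75):
    a=np.radians(phi); u=np.array([np.cos(a),np.sin(a)]); n=np.array([-u[1],u[0]])
    p=C+r*u+off*n; zt=(-1 if flip else 1)*np.r_[u,0]; x=np.array([0,0,-1.]); y=np.cross(zt,x)
    return [*p,z],Rn.from_matrix(np.c_[x,y,zt]).as_euler('xyz').tolist()
E
python3 - <<'E'
from p import *
for f in(0,1):
    for phi in(161,130,100,68,58):
        q=solve_ik(*pose(phi,15,53,f)); print(f,phi,None if q is None else np.array(q))
E
```

```text
0 161 None
0 130 [-0.25  0.2   1.85 -0.    1.1  -2.52]
0 100 [-0.19  0.26  1.77 -0.    1.11 -1.93]
0 68 [-0.17  0.34  1.67  0.    1.14 -1.35]
0 58 [-0.17  0.36  1.63  0.    1.15 -1.18]
1 161 [-0.33  0.17  1.87  0.    1.09  0.  ]
1 130 [-0.25  0.2   1.85 -0.    1.1   0.63]
1 100 [-0.19  0.26  1.77  0.    1.11  1.21]
1 68 [-0.17  0.34  1.67  0.    1.14  1.79]
1 58 [-0.17  0.36  1.63  0.    1.15  1.96]<sys>:0: UserWarning: Gimbal lock detected. Setting third angle to zero since it is not possible to uniquely determine all angles.
```

```bash
python3 -W ignore - <<'E'
from p import *
grip(0.0)
reach(*pose(161,45,260,1)); p,o=pose(161,45,53,1); line_to(p,150,o)
print(read_t(),read_ee_pos(),read_force())
f0=np.array(read_force())
for phi in [161,153,145,137,129,121,113,105,97,89,81,74]:
    p,o=pose(phi,15.5,53,1); line_to(p,30,o)
    f=np.array(read_force())-f0; print(phi,f,round(read_t(),1))
    if np.linalg.norm(f)>12: print('stop'); break
snap('top','top1'); snap('scene','scene1')
E
```

```text
5.1167 [ 472.31 -102.48   53.88] [-0.35 -0.09 -0.18]
161 [-0.19 -0.47  0.51] 6.2
153 [ 0.51 -0.37 -0.05] 6.8
145 [ 0.73 -0.45 -0.59] 7.3
137 [ 1.59 -1.48 -0.17] 7.8
129 [-0.27 -0.4   0.78] 8.3
121 [0.45 0.43 0.14] 8.8
113 [0.42 0.35 0.04] 9.3
105 [ 0.61 -0.33 -0.3 ] 9.8
97 [0.18 0.69 0.33] 10.3
89 [-0.22 -0.08 -0.1 ] 10.8
81 [-0.22  0.96  0.89] 11.3
74 [ 0.39  0.82 -0.06] 11.8
```

View pics/top1.png

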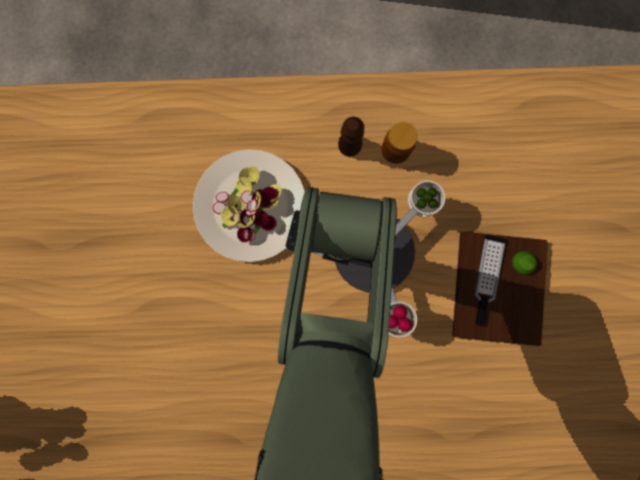

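View pics/scene1.png

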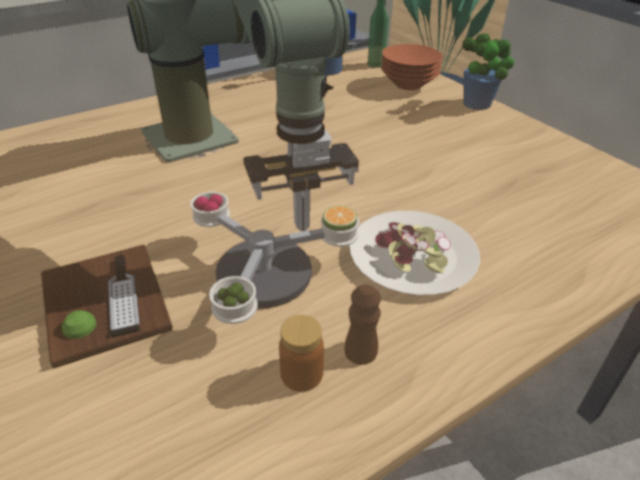

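The top view shows the arm over the stand, olives at (428,198) and radishes at (400,319). In the scene view the orange half is at (340,218), near the plate rim, and nothing else has moved. Next I compute the angle.

```bash
python3 -W ignore - <<'E'
from p import *
for nm,c,px,z,off in(('olive','top',(428,197),100,120),('radish','top',(401,319),100,240),('orange','scene',(340,217),104,0)):
    p=onplane(c,[px],z)[0][:2]; v=p-C; print(nm,p,np.linalg.norm(v),(np.degrees(np.arctan2(v[1],v[0]))+120+(0 if off==120 else -240 if off==240 else -120)) )
E
```

```text
olive [ 653.65 -184.83] 139.67040812663265 73.7899729480053
radish [ 422.22 -122.52] 140.1766767190111 -284.04973555599355
orange [602.66  44.96] 136.80169524664208 70.50311362635543
```

```bash
python3 -W ignore - <<'E'
from p import *
from m import measure
for phi in(71,67.5):
    p,o=pose(phi,15.5,53,1); line_to(p,25,o)
sleep(.2)
p,o=pose(67.5,55,53,1); line_to(p,60,o)
p,o=pose(67.5,55,260,1); line_to(p,150,o)
goto_joints([-1.492,0.207,1.542,0,1.393,-0.15])
print(read_t(),read_force())
im,_=snap('top','top2'); im2,_=snap('scene','scene2')
h=cv2.cvtColor(im,cv2.COLOR_RGB2HSV); m=cv2.inRange(h,(8,180,150),(22,255,255)); m[:, :270]=0;m[:,:][:, 340:]=0
print(np.argwhere(m)[:,::-1].mean(0) if m.any() else None)
E
```

```text
17.5583 [ 0.08  0.05 -0.43]
[309.93 222.47]
```

View pics/top2.png

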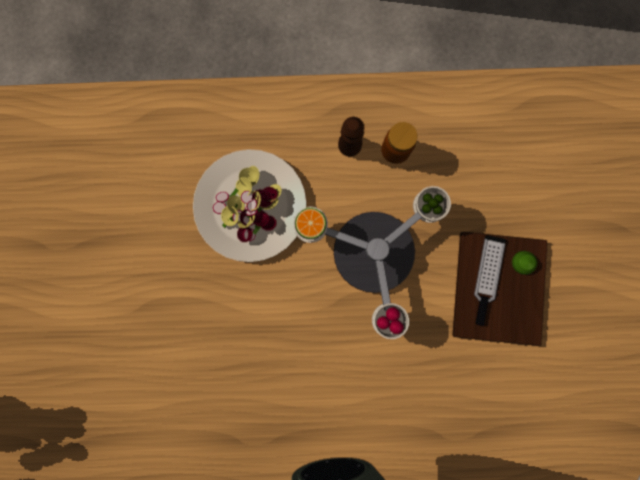

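The orange is at (310,222), the hub is still at (377,249), and the plate and the other items look unchanged. I'll do a final numeric check, then hand in if it's good.

```bash
python3 -W ignore - <<'E'
from p import *
from m import blob
im=cv2.imread('pics/top2.png')[:,:,::-1].copy()
e=blob(im,(310,222),(8,150,100),(22,255,255),16); o=onplane('top',[e[0]],104)[0][:2]
P=np.array([662,172.]); ps=[onplane('top',[blob(cv2.imread(f'pics/top{k}.png')[:,:,::-1].copy(),(250,206),(0,0,105),(179,75,255),62)[0]],20)[0] for k in(0,2)]
u=(o-C)/np.linalg.norm(o-C); w=P-C; miss=u[0]*w[1]-u[1]*w[0]
print(e,o,np.linalg.norm(o-C),np.degrees(np.arctan2(u[1],u[0])),'miss mm',miss,ps)
a=cv2.imread('pics/top0.png').astype(int);b=cv2.imread('pics/top2.png').astype(int);d=abs(a-b).max(2)
for n,(x,y) in dict(mill=(350,135),jar=(400,142),grater=(488,280),lime=(525,263)).items(): print(n,(d[y-15:y+15,x-13:x+13]>50).mean())
if abs(miss)<20: close_job(); print('closed',read_t())
E
```

```text
((309.92205810546875, 222.559326171875), (27.257646560668945, 27.488117218017578), 36.923187255859375) [610.07  44.26] 138.808219026454 67.52082512167053 miss mm 0.8590382543809056 [array([661.8 , 172.25,  20.  ]), array([660.84, 170.5 ,  20.  ])]
mill 0.0
jar 0.0
grater 0.0
lime 0.0
the job is handed in; nothing more can be done
the job is handed in; nothing more can be done
```

The job is handed in: the orange half's arm now points at the middle of the plate. I pushed it about 94° clockwise with the shut fingertips at 75 mm from the axis, then backed off, rose and returned the arm to its start pose.

**Aim:** in the last top picture the arm is at 67.5°, against a plate direction of about 67.7°. Its line passes about 1 mm from the plate's middle.

**Force and time:** readings between push steps stayed around 2 N, and the arm was back at about 17.6 s of the 48 s.

**Other objects:**
- The hub is at the same pixel as at the start.
- The plate's measured centre differs by about 2 mm. The orange dish now overlaps its rim in the picture, which may account for that.
- The mill, jar, grater and lime show no change in the pictures.

**Disagreements:**
- The two-view plate height came out at 7 mm instead of 20 mm with a 9 mm ray miss, so I used the top view at the stated 20 mm height.
- The mid-way angle estimates spread from 70.5° to 76°, with the hand hiding part of the view. The final unobstructed picture settled it.
- The foot's own outline was measured only once and fitted poorly. That it stayed put rests on the hub position and on the last picture.

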